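Close the treat canister and lift away its dust lid

ROBOT

A 6-joint arm with a two-finger parallel gripper is mounted at the origin on the work surface. World frame = base frame: x ahead of the robot, y to its left, z up, the work surface at z = 0. Lengths are in mm, angles in degrees, forces in N, time in s.
With the tool pointing down it reaches from about 350 to 850 mm from the base axis. Payload 8.1 kg.
Tool frame: the origin (TCP) lies midway between the tips of the shut fingers; the grasp point (between the pads) lies 19 mm behind it; z points along the fingers, x is the direction in which the jaws open and shut, and the axes are right-handed (so a half turn about z gives the same grasp; the last joint's range is limited). The gripper opens to 85 mm and grips with 20 to 120 N. Pads are 22 mm wide; open, the fingers measure 114 mm over their backs; the gripper's body (76 mm by 85 mm) begins 54 mm behind the grasp point. The pads swing forward as they close: fully open they stand 13 mm farther back than shut.
Start: joints at [59.221, 7.471, 85.268, -0, 87.261, -4.893], TCP at [261.932, 539.812, 231.292] pointing down, gripper open.
Joint ranges: [-169.43, 169.43], [-51.17, 129.36], [1.28, 143.12], [-76.62, 256.62], [0, 156.53], [-152.29, 152.29]. Speed limits (degrees/s): [136.94, 136.94, 159.86, 180, 180, 180].

INTERFACE

Orientations are given as [roll, pitch, yaw] about the fixed x, y, z axes, in that order (R = Rz(yaw) Ry(pitch) Rx(roll)).
In Python, from bench import monitor, cams, r gives the robot as it stands.
- The arm moves only by the tool jog_arm, never from a script. Its arguments are lists of equal length, an entry for each row: "offset": the shift along the tool's x, y, z in mm, a list of three; "delta_rot": the turn, a rotation vector about the tool's x, y, z in degrees, a list of three; "jaw": the opening in per cent of the stroke, from 0 (shut) to 100 (fully open). In form: {"offset": [[x, y, z], ...], "delta_rot": [[rx, ry, rz], ...], "jaw": [jaw, ...]}. A call has 1 to 20 rows; each row shifts and turns the pose as measured when the row begins, along the tool's axes as they then stand; what a row does not reach is not made up. A row lasts 1/10 s, in which the tool goes at most 50 mm and 8.59 degrees, less where a joint would pass 70% of its speed; a pose out of reach is approached as far as the arm can. A call is refused whole if a number of a shift passes 50 or a number of a turn 8.59, either way. A call with a gripper value outside its range is refused whole. The fingers move at their own pace and stop on an object; "newtons" is the grip in N (left out, the last holds). Time passes only in rows, so rows that do not move let the fingers close. It gives the time, the measured TCP pose, the force and the opening at its end, in the units of the state.
- monitor.sense(): the state, without advancing time (a new reading comes with each control period).
- cams.snapshot(name): name is "side" or "top"; returns (picture, depth): 480x640x3 uint8, red, green, blue; 480x640 float32, mm along the optical axis (not along the pixel's ray), 0 where there is no reading.
- cams.camera_model(name): a dict with "K" (3x3 intrinsics, pixels), "camera_from_world" (4x4, takes a point from world to camera coordinates). Camera axes: x right, y down, z forward; pixel columns grow to the right and rows downward; lengths in mm; the calibration is good to about 2 mm. A picture is of the moment at which its call begins. camera_model takes no time and is no camera call.
- r.hand_in(): hands the job in, once; it reports no verdict.
The state is a dict: "time": time; "joint_pos": joint angles; "qd": joint speeds; "joint_efforts": joint torques, N m; "tool_pos": TCP position; "tcp_rot": TCP orientation; "ft_force": force on the tool from outside, world axes, zero at the start; "wrist_torque": the same for the moment, N m; "finger_gap": finger opening in mm.
Only numpy, scipy, OpenCV 4.12 (cv2) and the standard library are available. Lean on these libraries where they do the work, as an engineer would, in place of code of your own. Each camera call takes 0.05 s, during which the arm holds its last target.

TASK

The two lids of the treat canister lie nested on the lowest acrylic tier: an inner lid with a tall round post, and over it an outer lid whose square sleeve surrounds that post. Carry both together, nested, and lower them without dropping onto the open canister so that the inner lid sits fully home in its mouth, then lift the outer lid alone straight up off the post, leaving the inner lid undisturbed in the canister. Finish while still holding the outer lid, level and still, above the canister and a few centimetres clear of the top of the post, with the canister, dish, jar, bottle and comb left where they stand.

Things in the scene. Friction and masses are not known exactly. Their poses are not given: they have to be found in the camera images.
- canister: Open round metal treat canister standing loose on the sideboard, outside diameter 112, mouth diameter 100, height 90, about 0.7 kg. Origin at the centre of its underside, z up; the rim is at z = 90. The inner lid is home when its origin is on the canister's axis at z = 80.
- inner_lid: Inner lid, 0.16 kg, standing on its plug on the lowest tier, outer lid on its flange. Origin: centre of the plug's underside, z up. Dark bevelled plug dia 94, z 0 to 10, fits the canister mouth; flange dia 110, z 10 to 15, rests on the rim; pale wooden round post dia 16 on the axis, z 15 to 81. When nested the post is bare above z = 51: gripped there, the outer lid rides along on the flange.
- outer_lid: Outer lid, steel, 0.17 kg, loose over the inner lid, free to turn on it. Origin: centre of its plate's underside, z up (nested: 15 above the inner lid's origin). Plate dia 124, z 0 to 4; skirt 3 thick down to z = -8, clears the canister wall by 3; wooden square sleeve 36 x 36, faces square to the lid's x and y, hole 24 x 24, z 4 to 36. Nested, the post passes through it up to z = 66.
- tiers: Three stacked clear acrylic tiers, fixed, 290 along x. Origin on the sideboard under the middle of the bare part of the lowest tier, z up. Lowest tier top at z = 50 (bare for y -100 to 110), middle at z = 110 (bare for y 110 to 215), highest at z = 170 (y 215 to 320). A chew stick lies fixed on the middle one.
- dish: Bystander: blue ceramic dish on the sideboard, diameter 116, height 40, origin at the centre of its underside.
- jar: Bystander: closed plastic jar with twist cap, diameter 64, height 75, on the middle tier, origin at the centre of its underside.
- drip_bottle: Bystander: empty drip bottle, diameter 60, height 156, on the highest tier, origin at the centre of its underside.
- comb: Bystander: steel grooming comb, 140 x 36 x 6, lying on the sideboard, its length along its x; origin at the underside of the middle of its spine, teeth to its -y.
Mind the look-alikes: they are no part of the job. There is more than one size of the outer_lid; the job needs the smallest.

How it is judged (in metres and radians):
On the way, in this order (a step that is already met when the one before it is completed fails the run):
1. both lids, nested, are lifted off the tier (z of outer_lid in the frame of inner_lid between 0.012 and 0.018 m and horizontal distance between outer_lid and inner_lid below 0.008 m and distance of inner_lid from where it was at the start of the episode above 0.03 m and contact force between inner_lid and tiers below 0.02 N), for 0.1 s.
2. the nested pair stands on the canister, inner lid home and at rest (z of inner_lid in the frame of canister between 0.077 and 0.083 m and horizontal distance between inner_lid and canister below 0.006 m and angle between inner_lid's own z axis and vertical below 0.04 rad and z of outer_lid in the frame of inner_lid between 0.012 and 0.018 m and horizontal distance between outer_lid and inner_lid below 0.008 m and linear speed of inner_lid below 0.03 m/s), for 0.2 s.
At the end, for the whole second after the job is handed in: Fingers alone hold the outer lid, still, level within 0.2 rad, within 50 mm of the canister axis, its plate 10 mm or more above the post top; inner lid untouched and home in the upright canister: within 3 mm in height, 6 mm sideways, 0.04 rad of level (z of inner_lid in the frame of canister between 0.077 and 0.083 m and horizontal distance between inner_lid and canister below 0.006 m and angle between inner_lid's own z axis and vertical below 0.04 rad and z of outer_lid in the frame of canister above 0.171 m and horizontal distance between outer_lid and canister below 0.05 m and angle between outer_lid's own z axis and vertical below 0.2 rad and linear speed of outer_lid below 0.03 m/s and contact force between the fingers and outer_lid above 1 N and contact force between each of outer_lid, the arm, the fingers and inner_lid below 0.05 N and contact force between outer_lid and canister below 0.05 N and linear speed of inner_lid below 0.02 m/s and angle between canister's own z axis and vertical below 0.05 rad); the arm keeps its last pose, push and grip.
It fails at once if the lids come apart (outer lid raised over 12 mm on the inner lid) while the inner lid is not home in the canister (z of outer_lid in the frame of inner_lid above 0.027 m and not (z of inner_lid in the frame of canister between 0.077 and 0.083 m and horizontal distance between inner_lid and canister below 0.006 m and angle between inner_lid's own z axis and vertical below 0.04 rad)).
It fails at once if a lid is dropped (moves faster than 0.45 m/s with no finger on either lid) (contact force between the fingers and inner_lid below 0.02 N and contact force between the fingers and outer_lid below 0.02 N and linear speed of any of inner_lid, outer_lid above 0.45 m/s).
It fails at once if the canister is shoved over 25 mm or tipped over 0.15 rad (distance of canister from where it was at the start of the episode above 0.025 m or angle between canister's own z axis and vertical above 0.15 rad).
It fails at once if the dish, jar, bottle or comb is moved over 20 mm (distance of any of dish, jar, drip_bottle, comb from where it was at the start of the episode above 0.02 m).
It also fails if it takes over 54 s, if anything falls off the work surface, if the arm or the gripper's body presses on something with over 40 N, if the wrist force passes 120 N, or if a joint passes its speed limit or range.

## Working session

There is one attempt and no reset: what is moved stays moved. The work goes in short steps, Python scripts to look and compute and a tool call to move; the robot and the scene stay as the last step left them, time stands still between calls to the robot, and variables do not carry over. Pictures are saved under pics/ and viewed, and the job is handed in when it is done.

Besides the shell and the picture viewer there is one more tool, called after "Request:" by a JSON object that holds its "method" and its "body". jog_arm: Moves the arm, as the interface text tells. Its arguments: {"type":"object","properties":{"offset":{"type":"array","items":{"type":"array","items":{"type":"number"}}},"delta_rot":{"type":"array","items":{"type":"array","items":{"type":"number"}}},"jaw":{"type":"array","items":{"type":"number"}},"newtons":{"type":"number"}},"required":["offset","delta_rot","jaw"]}

```bash
ls; mkdir -p pics; cat > h.py <<'E'
import numpy as np, cv2
from bench import monitor, cams, r
def snap(n,f):
    p,d=cams.snapshot(n); cv2.imwrite(f'pics/{f}.png',p[:,:,::-1]); np.savez(f'pics/{f}.npz',p=p,d=d); return p,d
def cloud(n,d):
    m=cams.camera_model(n);K=np.array(m['K']);T=np.linalg.inv(np.array(m['camera_from_world']))
    v,u=np.mgrid[:480,:640]; X=np.stack([(u-K[0,2])/K[0,0]*d,(v-K[1,2])/K[1,1]*d,d,np.ones_like(d)],-1)
    return (X@T.T)[...,:3]
def ray(n,u,v,z):
    m=cams.camera_model(n);K=np.array(m['K']);T=np.linalg.inv(np.array(m['camera_from_world']))
    c=T[:3,3]; dd=T[:3,:3]@np.linalg.inv(K)@np.array([u,v,1.]); return c+dd*(z-c[2])/dd[2]
E
python3 - <<'E'
from h import *
print(monitor.sense())
for n in('side','top'): snap(n,n+'0'); print(cams.camera_model(n))
E
```

```text
pics
{'time': 0.0, 'joint_pos': array([ 5.92214924e+01,  7.51441014e+00,  8.53287147e+01, -1.00319890e-03,
        8.72602666e+01, -4.89332456e+00]), 'qd': array([ 0.01949605, -0.06440796,  0.02820253,  0.01863616, -0.05338373,
       -0.04256466]), 'joint_efforts': array([ 6.90629204e-04, -5.69380367e+01, -5.00562000e+01, -7.57680732e-05,
        1.48604141e-02, -9.27011001e-06]), 'tool_pos': array([261.6544907 , 539.34620585, 230.25710266]), 'tcp_rot': array([-1.79992179e+02,  1.03100038e-01,  6.41148729e+01]), 'ft_force': array([ 0.46722786, -0.36513754,  0.33346293]), 'wrist_torque': array([-0.01565772,  0.01615949, -0.06455259]), 'finger_gap': 85.61388323877672}
{'K': array([[474.33706059,   0.        , 317.44757556],
       [  0.        , 474.33706059, 231.97752894],
       [  0.        ,   0.        ,   1.        ]]), 'camera_from_world': array([[ 9.68645831e-01, -2.48247651e-01, -9.91759307e-03,
        -4.61445810e+02],
       [-1.84864330e-01, -6.93509840e-01, -6.96325557e-01,
         3.16411469e+02],
       [ 1.65983236e-01,  6.76326257e-01, -7.17657551e-01,
         1.02368011e+03],
       [ 0.00000000e+00,  0.00000000e+00,  0.00000000e+00,
         1.00000000e+00]])}
{'K': array([[479.13117199,   0.        , 324.91864397],
       [  0.        , 479.13117199, 249.0641624 ],
       [  0.        ,   0.        ,   1.        ]]), 'camera_from_world': array([[ 1.04018975e-01, -9.94573611e-01, -1.83968220e-03,
         1.37854644e+02],
       [-9.71124884e-01, -1.01166905e-01, -2.16059522e-01,
         5.46529522e+02],
       [ 2.14700984e-01,  2.42608512e-02, -9.76378461e-01,
         1.26430915e+03],
       [ 0.00000000e+00,  0.00000000e+00,  0.00000000e+00,
         1.00000000e+00]])}
```

View pics/side0.png

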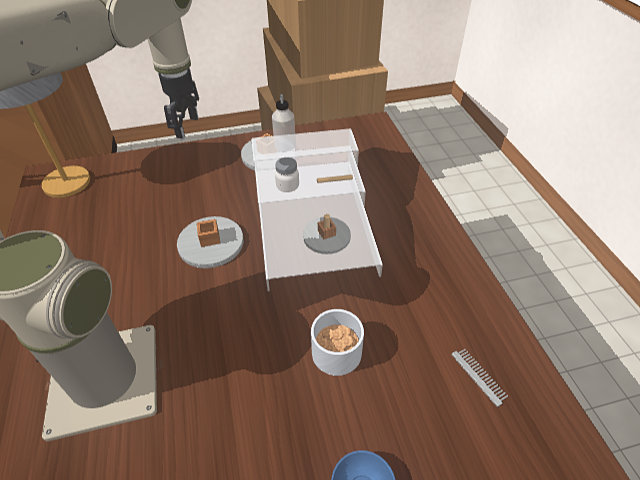

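View pics/top0.png

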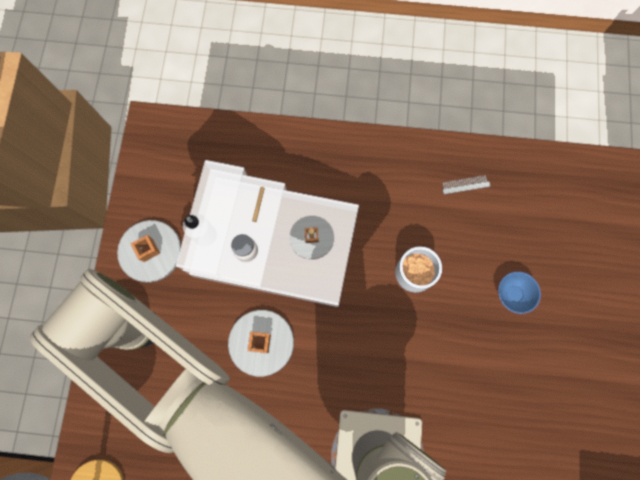

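The top view shows three plates with a square sleeve, at (148,248), (261,343) and (312,237). Only the one at (312,237) lies on the lowest tier, is the smallest and has a post in its sleeve, so it fits. In the side view it is at (327,232). The canister is at top (419,269) and side (337,342). Next I'll confirm this in a crop and measure.

```bash
python3 - <<'E'
from h import *
a=np.load('pics/top0.npz');b=np.load('pics/side0.npz')
c1=cv2.resize(a['p'][195:285,260:370],None,fx=4,fy=4,interpolation=cv2.INTER_CUBIC)
c2=cv2.resize(b['p'][195:265,290:364],None,fx=5,fy=5,interpolation=cv2.INTER_CUBIC)
H=360
out=np.zeros((H,800,3),np.uint8); out[:360,:430]=c1[:, :430]; out[:350,430:800]=c2[:, :370]
cv2.imwrite('pics/crop.png',out[:,:,::-1])
for n,f in (('top',a),('side',b)):
    X=cloud(n,f['d'])
    # canister / lids by heights
    for name,c,rad,zs in (('lid',(u:=None),0,0),): pass
    L=(slice(190,290),slice(260,370)) if n=='top' else (slice(195,265),slice(290,364))
    C=(slice(235,305),slice(385,455)) if n=='top' else (slice(295,385),slice(300,375))
    for nm,s in(('lid',L),('can',C)):
        P=X[s].reshape(-1,3); h,e=np.histogram(P[:,2],bins=np.arange(-5,160,5)); print(n,nm,[(int(x),int(y)) for x,y in zip(e,h) if y>5])
E
```

```text
top lid [(-5, 1120), (0, 1177), (5, 102), (40, 173), (45, 2749), (50, 2690), (55, 179), (60, 111), (65, 792), (70, 455), (75, 22), (80, 12), (85, 10), (90, 9), (95, 52), (100, 87), (105, 544), (110, 483), (115, 34), (120, 18), (125, 18), (130, 18)]
top can [(-5, 1469), (0, 1560), (5, 159), (10, 12), (15, 13), (20, 21), (25, 18), (30, 40), (35, 185), (40, 210), (45, 180), (50, 285), (55, 108), (60, 44), (65, 43), (70, 30), (75, 42), (80, 39), (85, 154), (90, 134)]
side lid [(45, 1197), (50, 2350), (55, 76), (60, 73), (65, 606), (70, 441), (75, 30), (80, 29), (85, 33), (90, 28), (95, 46), (100, 80), (105, 68), (110, 55), (115, 7), (120, 9), (125, 12), (130, 18)]
side can [(-5, 1339), (0, 2468), (5, 75), (10, 52), (15, 61), (20, 50), (25, 56), (30, 64), (35, 178), (40, 260), (45, 262), (50, 488), (55, 237), (60, 125), (65, 125), (70, 127), (75, 127), (80, 125), (85, 249), (90, 247)]
```

View pics/crop.png

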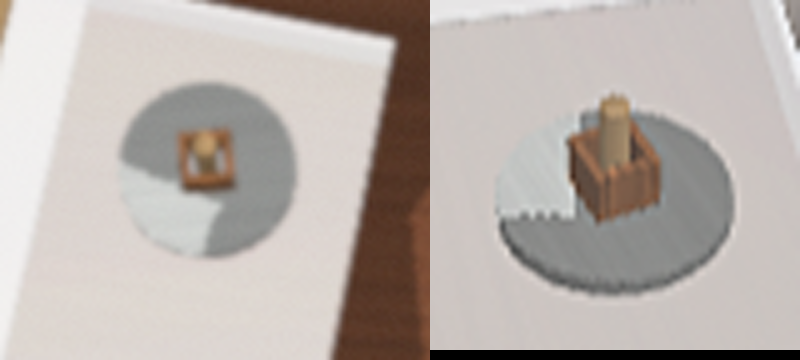

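The crop confirms it: a small plate with a pale round post inside the square sleeve, on the lowest tier. Now for precise centres.

```bash
cat >> h.py <<'E'
from scipy.optimize import least_squares
def plane(n,s):  # pixel grid
    pass
def circ(P,R=None):
    f=(lambda q:np.hypot(P[:,0]-q[0],P[:,1]-q[1])-(q[2] if R is None else R))
    return least_squares(f,[*P[:,:2].mean(0),50 if R is None else R],loss='soft_l1',f_scale=1.5).x
def edge(n,mask,z):
    c=max(cv2.findContours(mask.astype(np.uint8),cv2.RETR_EXTERNAL,cv2.CHAIN_APPROX_NONE)[0],key=cv2.contourArea)[:,0]
    return np.array([ray(n,u,v,z) for u,v in c]),c
E
python3 - <<'E'
from h import *
for n in('top','side'):
    f=np.load(f'pics/{n}0.npz');X=cloud(n,f['d']);p=f['p'];V,U=np.mgrid[:480,:640]
    def box(s): m=np.zeros((480,640),bool); m[s]=1; return m
    L=box((slice(190,290),slice(280,345)) if n=='top' else (slice(195,265),slice(295,358)))
    C=box((slice(235,305),slice(385,455)) if n=='top' else (slice(295,385),slice(300,375)))
    m=L&(X[...,2]>62)&(X[...,2]<76)
    m=cv2.morphologyEx((L&(X[...,2]>61)&(X[...,2]<140)).astype(np.uint8),cv2.MORPH_OPEN,np.ones((3,3)))
    E,c=edge(n,m,69); print(n,'plate edge',circ(E),circ(E,62.))
    mc=C&(X[...,2]>87)&(X[...,2]<96); P=X[mc]; print('rim depth',circ(P),P[:,2].mean())
    hs=X[L&(X[...,2]>126)&(X[...,2]<136)]; print('post top',hs.mean(0),len(hs), np.median(np.argwhere(L&(X[...,2]>126)),0))
    hs=X[L&(X[...,2]>97)&(X[...,2]<105)];k=np.hypot(*(hs[:,:2]-np.median(hs[:,:2],0)).T)<35;hs=hs[k]
    print('sleeve', cv2.minAreaRect(hs[:,:2].astype(np.float32)),len(hs))
    # colours on rim: white
    mm=C&(X[...,2]>20); E,c=edge(n,mm,90); print('can outer(top edge)',circ(E[E[:,1]>np.median(E[:,1])] if n=='side' else E))
E
```

```text
top plate edge [557.11567876 235.36887371  60.57431933] [557.04080123 235.3727734   62.        ]
rim depth [499.03916037 -64.81905076  52.77401173] 90.44111508390971
post top [556.3103571  235.47066787 131.13115328] 28 [232. 311.]
sleeve ((557.3184814453125, 235.70346069335938), (35.345252990722656, 35.51477813720703), 8.39572525024414) 91
can outer(top edge) [493.9252868  -60.26927827  59.05737194]
side plate edge [560.26997178 232.4532575   62.17350121] [560.27909727 232.45738311  62.        ]
rim depth [502.57163352 -67.07833638  52.74909324] 90.34635160293956
post top [560.43298567 232.86278957 130.5611615 ] 29 [217. 326.]
sleeve ((560.2705078125, 233.99159240722656), (35.649009704589844, 38.51871871948242), 10.95231819152832) 108
can outer(top edge) [502.1587216  -67.71108465  55.84023763]
```

Request:
{"method": "jog_arm", "body": {"offset": [[0,0,-3],[0,0,-3],[0,0,-3],[0,0,0],[0,0,0],[0,0,0],[0,0,0],[0,0,0]], "delta_rot": [[0,0,7.5],[0,0,7.5],[0,0,7.5],[0,0,7.5],[0,0,7.5],[0,0,7.5],[0,0,7.5],[0,0,0]], "jaw": [70,60,60,60,60,60,60,60], "newtons": 40}}

```text
time: 0.9
tool_pos: [260.3, 537.0, 234.5]
tcp_rot: [179.5, 0.4, 9.6]
ft_force: [-0.2, -0.1, -0.4]
finger_gap: 51.2
```

Request:
{"method": "jog_arm", "body": {"offset": [[10,14,0],[20,29,0],[20,29,0],[20,29,0],[20,29,0],[20,29,0],[20,29,0],[20,29,0],[20,29,0],[20,29,0],[20,29,0],[20,29,0],[10,14,0],[0,0,0]], "delta_rot": [[0,0,0],[0,0,0],[0,0,0],[0,0,0],[0,0,0],[0,0,0],[0,0,0],[0,0,0],[0,0,0],[0,0,0],[0,0,0],[0,0,0],[0,0,0],[0,0,0]], "jaw": [60,60,60,60,60,60,60,60,60,60,60,60,60,60]}}

```text
time: 2.3
tool_pos: [575.7, 216.7, 232.5]
tcp_rot: [179.2, 0.6, 12.6]
ft_force: [0.3, -0.1, 0.0]
finger_gap: 51.3
```

```bash
cat >> h.py <<'E'
def togo(x,y,z,yaw=None):
    from scipy.spatial.transform import Rotation as Ro
    s=monitor.sense(); R=Ro.from_euler('xyz',s['tcp_rot'],degrees=True)
    print('pose',s['tool_pos'].round(1),s['tcp_rot'].round(2),'gap',round(float(s['finger_gap']),1),'F',np.round(s['ft_force'],1))
    t=Ro.from_euler('xyz',[180,0,s['tcp_rot'][2] if yaw is None else yaw],degrees=True)
    print('tool offset',R.inv().apply(np.array([x,y,z])-s['tool_pos']).round(1),'rot',np.degrees((R.inv()*t).as_rotvec()).round(2))
E
python3 -c "
from h import *
togo(558.6,233.9,140,9.6)"
```

```text
pose [575.7 216.7 232.5] [179.18   0.64  12.61] gap 51.3 F [ 0.3 -0.1  0. ]
tool offset [-11.9 -21.8  92.3] rot [0.83 0.61 3.01]
```

Request:
{"method": "jog_arm", "body": {"offset": [[-6,-11,10],[-6,-11,20],[0,0,20],[0,0,20],[0,0,10],[0,0,0]], "delta_rot": [[0.8,0.6,3],[0,0,0],[0,0,0],[0,0,0],[0,0,0],[0,0,0]], "jaw": [60,60,60,60,60,60]}}

```text
time: 2.9
tool_pos: [557.3, 234.7, 150.3]
tcp_rot: [-180.0, 0.0, 10.2]
ft_force: [-0.3, 0.2, -0.5]
finger_gap: 51.2
```

```bash
python3 -c "
from h import *
snap('top','t1');p,d=snap('side','s1')
a=cv2.imread('pics/t1.png')[180:300,250:390];b=cv2.imread('pics/s1.png')[150:270,260:400]
cv2.imwrite('pics/c1.png',cv2.resize(np.hstack([a,b]),None,fx=2.8,fy=2.8))
togo(558.6,233.9,104,9.6)"
```

```text
pose [558.5 235.  152.2] [-1.7997e+02 -1.4000e-01  1.0190e+01] gap 51.0 F [0.4 0.3 1. ]
tool offset [-0.2  1.1 48.2] rot [-0.03 -0.14  0.59]
```

View pics/c1.png

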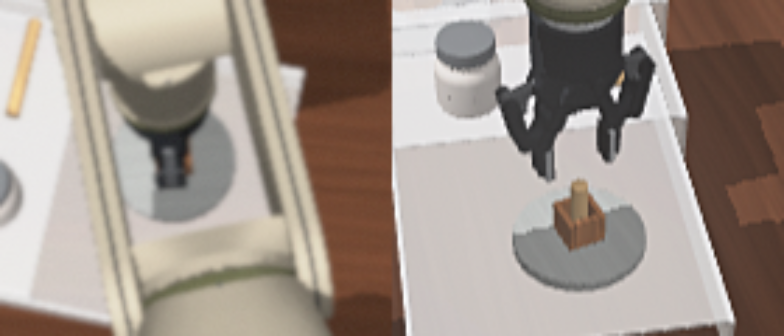

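The fingers straddle the post: it is at (580,190) in the crop, between tips at (545,170) and (610,150). Descending to grip the bare part of the post.

Request:
{"method": "jog_arm", "body": {"offset": [[0,0.5,12],[0,0.5,12],[0,0,12],[0,0,8],[0,0,3],[0,0,0],[0,0,0]], "delta_rot": [[0,0,0.4],[0,0,0],[0,0,0],[0,0,0],[0,0,0],[0,0,0],[0,0,0]], "jaw": [60,60,60,60,60,60,60]}}

```text
time: 3.7
tool_pos: [560.5, 234.3, 103.7]
tcp_rot: [-179.9, -0.4, 9.8]
ft_force: [-0.6, -0.1, -0.3]
finger_gap: 51.1
```

```bash
python3 -c "
from h import *
p,d=snap('side','s2')
b=cv2.imread('pics/s2.png')[150:270,260:400]
cv2.imwrite('pics/c2.png',cv2.resize(b,None,fx=5,fy=5,interpolation=2))
togo(558.6,233.9,104,9.6)"
```

```text
pose [560.5 234.3 103.8] [-179.94   -0.36    9.8 ] gap 51.4 F [-0.1  0.3 -0.1]
tool offset [-1.9  0.1 -0.2] rot [-0.06 -0.36  0.2 ]
```

View pics/c2.png

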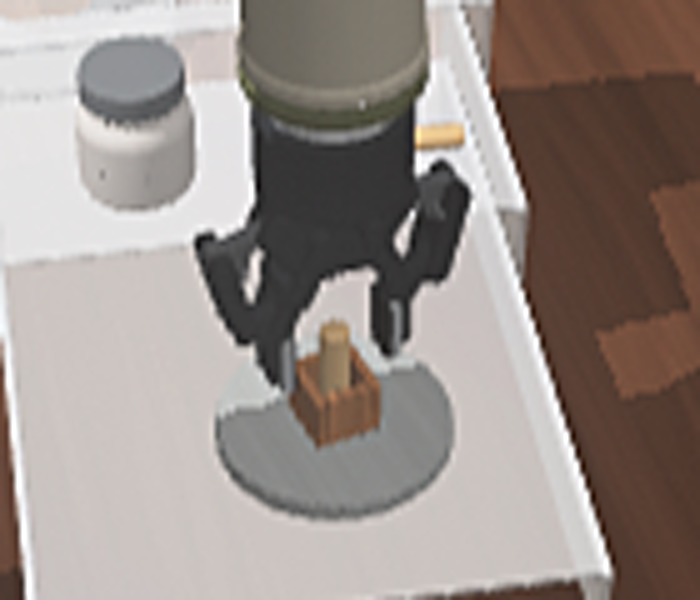

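The fingers are astride the post just above sleeve height. Closing.

Request:
{"method": "jog_arm", "body": {"offset": [[-1,0,-1],[0,0,0],[0,0,0],[0,0,0],[0,0,0],[0,0,0],[0,0,0],[0,0,0]], "delta_rot": [[0,0,0],[0,0,0],[0,0,0],[0,0,0],[0,0,0],[0,0,0],[0,0,0],[0,0,0]], "jaw": [45,35,25,15,8,5,5,5], "newtons": 50}}

```text
time: 4.55
tool_pos: [560.5, 234.5, 106.7]
tcp_rot: [-179.9, -0.5, 9.8]
ft_force: [0.4, -0.4, -0.7]
finger_gap: 13.6
```

```bash
python3 -c "
from h import *
p,d=snap('side','s3')
b=cv2.imread('pics/s3.png')[150:270,260:400]
cv2.imwrite('pics/c3.png',cv2.resize(b,None,fx=5,fy=5,interpolation=2))
togo(558.6,233.9,104,9.6)"
```

```text
pose [560.5 234.5 106.7] [-179.91   -0.53    9.8 ] gap 14.2 F [-0.5 -0.7 -0.6]
tool offset [-2.   0.2  2.6] rot [-0.09 -0.53  0.2 ]
```

View pics/c3.png

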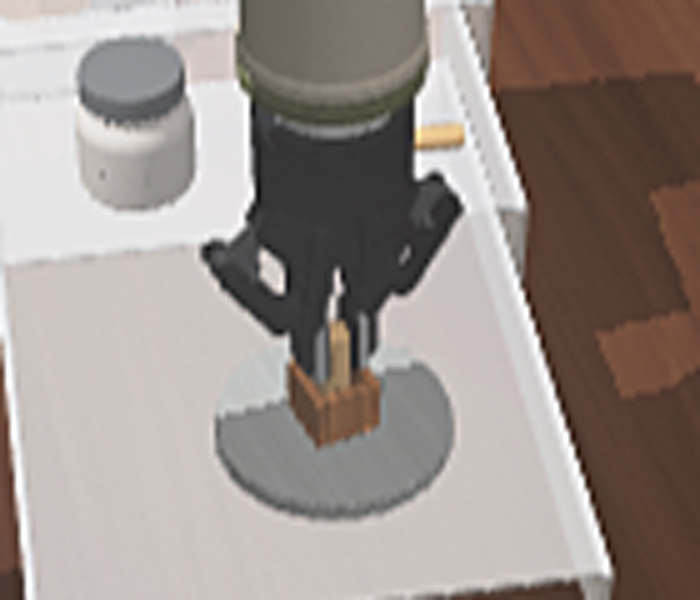

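The post is gripped at the lower pad (340,355), with the tips clear of the sleeve. Lifting slowly.

Request:
{"method": "jog_arm", "body": {"offset": [[0,0,0],[0,0,0],[0,0,-4],[0,0,-4],[0,0,-5],[0,0,-8],[0,0,-8],[0,0,-8],[0,0,-8],[0,0,0],[0,0,0]], "delta_rot": [[0,0,0],[0,0,0],[0,0,0],[0,0,0],[0,0,0],[0,0,0],[0,0,0],[0,0,0],[0,0,0],[0,0,0],[0,0,0]], "jaw": [5,5,5,5,5,5,5,5,5,5,5], "newtons": 60}}

```text
time: 5.7
tool_pos: [559.4, 234.2, 155.3]
tcp_rot: [-179.9, -0.4, 9.8]
ft_force: [0.7, 0.3, -4.0]
finger_gap: 14.0
```

```bash
python3 -c "
from h import *
p,d=snap('side','s4')
b=cv2.imread('pics/s4.png')[130:270,260:400]
cv2.imwrite('pics/c4.png',cv2.resize(b,None,fx=4,fy=4,interpolation=2))
togo(502.8,-65.5,180,9.6)"
```

```text
pose [559.5 234.2 155.4] [-179.92   -0.46    9.81] gap 14.1 F [ 0.7 -0.4 -3.3]
tool offset [-106.8  285.6  -25.8] rot [-0.08 -0.46  0.21]
```

View pics/c4.png

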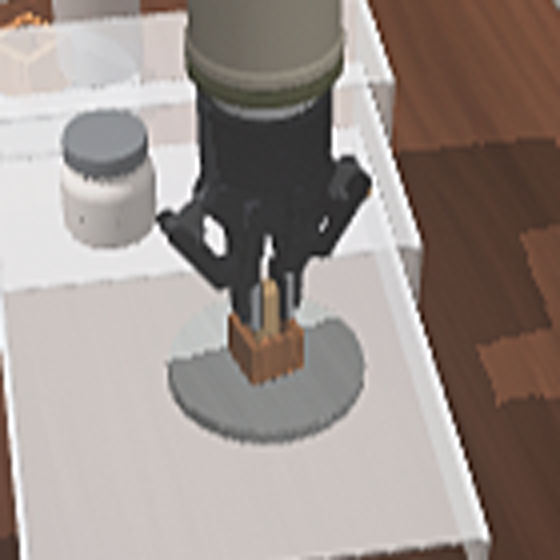

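Both lids are off the tier together, at (265,360) in the crop, and the force reads about 3.5 N, which matches their weight. Carrying over to the canister.

Request:
{"method": "jog_arm", "body": {"offset": [[0,0,-9],[0,0,-10],[0,0,-9],[-4,10,0],[-6,17,0],[-8,22,0],[-8,22,0],[-8,22,0],[-8,22,0],[-8,22,0],[-8,22,0],[-8,22,0],[-8,22,0],[-8,22,0],[-8,22,0],[-6,17,0],[-4,10,0],[0,0,0]], "delta_rot": [[0,-0.3,0],[0,0,0],[0,0,0],[0,0,0],[0,0,0],[0,0,0],[0,0,0],[0,0,0],[0,0,0],[0,0,0],[0,0,0],[0,0,0],[0,0,0],[0,0,0],[0,0,0],[0,0,0],[0,0,0],[0,0,0]], "jaw": [5,5,5,5,5,5,5,5,5,5,5,5,5,5,5,5,5,5]}}

```text
time: 7.55
tool_pos: [494.2, -80.5, 181.3]
tcp_rot: [179.8, 0.3, 9.4]
ft_force: [0.6, 0.3, -2.2]
finger_gap: 14.0
```

```bash
python3 -c "
from h import *
togo(502.8,-65.5,185,9.6)"
```

```text
pose [494.2 -80.5 181.3] [179.82   0.27   9.42] gap 14.0 F [ 0.6  0.3 -2.2]
tool offset [ 10.9 -13.3  -3.8] rot [ 0.18  0.28 -0.18]
```

Request:
{"method": "jog_arm", "body": {"offset": [[5,-6,-2],[5,-6,0],[0,0,0],[0,0,0]], "delta_rot": [[0.2,0.2,0],[0,0,0],[0,0,0],[0,0,0]], "jaw": [5,5,5,5]}}

```text
time: 7.95
tool_pos: [502.7, -63.8, 183.3]
tcp_rot: [-179.9, 0.0, 9.5]
ft_force: [-0.2, -0.6, -3.4]
finger_gap: 14.3
```

```bash
python3 - <<'E'
from h import *
snap('side','s5');snap('top','t5')
a=cv2.imread('pics/s5.png')[200:400,240:440];b=cv2.imread('pics/t5.png')[180:380,330:530]
cv2.imwrite('pics/c5.png',cv2.resize(np.hstack([a,b]),None,fx=2,fy=2,interpolation=2))
togo(502.8,-65.5,185,9.6)
E
```

```text
pose [502.6 -64.1 183.3] [-1.7989e+02  4.0000e-02  9.4700e+00] gap 13.9 F [-1.1  0.7 -3.3]
tool offset [-0.   1.4 -1.8] rot [-0.11  0.04 -0.13]
```

View pics/c5.png

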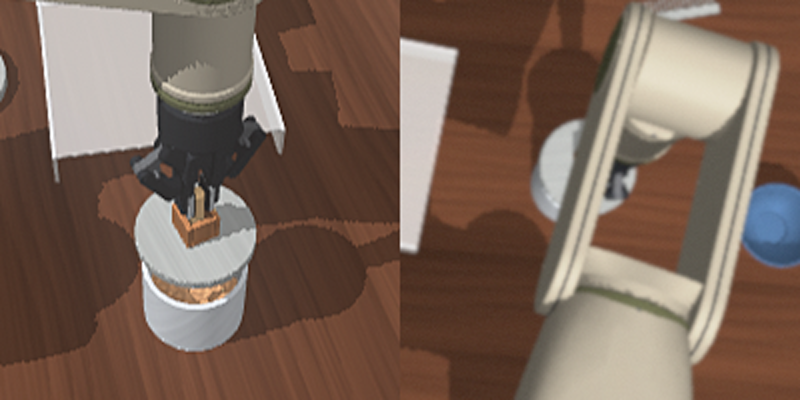

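```bash
python3 - <<'E'
from h import *
f=np.load('pics/s5.npz');X=cloud('side',f['d']);p=f['p']
B=np.zeros((480,640),bool);B[285:350,300:375]=1
m=B&(X[...,2]>136)&(X[...,2]<150)
print('plate z',np.median(X[m][:,2]),m.sum())
z0=np.median(X[m][:,2])
hsv=cv2.cvtColor(p,cv2.COLOR_RGB2HSV)
E,c=edge('side',m,z0)
# keep contour points that are on outer edge (front half)
q=circ(E); rr=np.hypot(E[:,0]-q[0],E[:,1]-q[1]); k=rr>56; print('plate',q,circ(E[k]),circ(E[k],62.),k.sum())
k2=k&(E[:,1]<q[1]+30); print(circ(E[k2],62.),k2.sum())
# sleeve top and post
P=X[:, :][np.s_[280:330],np.s_[315:355]].reshape(-1,3); 
h,e=np.histogram(P[:,2],bins=np.arange(120,230,4)); print(list(zip(e.astype(int),h)))
# rim front part
C=np.zeros((480,640),bool);C[310:385,300:375]=1
mc=C&(X[...,2]>86)&(X[...,2]<94);P=X[mc];print('rim',circ(P),len(P))
print('post pix mean cols per row')
for v in range(290,310):
    w=[u for u in range(325,352) if 12<hsv[v,u,0]<24 and hsv[v,u,2]>140 and hsv[v,u,1]>60]
    print(v,w[:1],w[-1:],len(w),end=' | ')
E
python3 - <<'E'
import cv2
b=cv2.imread('pics/s5.png')[270:350,295:380]
cv2.imwrite('pics/c6.png',cv2.resize(b,None,fx=7,fy=7,interpolation=2))
E
```

```text
plate z 146.2113388635529 1869
plate [501.26023154 -69.34446737  59.39491522] [501.94817359 -66.81740061  61.70801046] [501.99878617 -66.64130776  62.        ] 139
[501.8392356 -66.6472173  62.       ] 105
[(np.int64(120), np.int64(0)), (np.int64(124), np.int64(0)), (np.int64(128), np.int64(0)), (np.int64(132), np.int64(0)), (np.int64(136), np.int64(0)), (np.int64(140), np.int64(31)), (np.int64(144), np.int64(659)), (np.int64(148), np.int64(139)), (np.int64(152), np.int64(27)), (np.int64(156), np.int64(35)), (np.int64(160), np.int64(27)), (np.int64(164), np.int64(30)), (np.int64(168), np.int64(43)), (np.int64(172), np.int64(39)), (np.int64(176), np.int64(86)), (np.int64(180), np.int64(15)), (np.int64(184), np.int64(8)), (np.int64(188), np.int64(21)), (np.int64(192), np.int64(20)), (np.int64(196), np.int64(31)), (np.int64(200), np.int64(29)), (np.int64(204), np.int64(29)), (np.int64(208), np.int64(49)), (np.int64(212), np.int64(24)), (np.int64(216), np.int64(23)), (np.int64(220), np.int64(18)), (np.int64(224), np.int64(20))]
rim [502.72589099 -67.17420628  52.86912812] 229
post pix mean cols per row
290 [] [] 0 | 291 [] [] 0 | 292 [] [] 0 | 293 [] [] 0 | 294 [338] [340] 3 | 295 [337] [341] 5 | 296 [338] [341] 4 | 297 [338] [341] 4 | 298 [338] [341] 4 | 299 [338] [341] 4 | 300 [338] [341] 4 | 301 [338] [341] 4 | 302 [338] [341] 4 | 303 [338] [341] 4 | 304 [338] [347] 5 | 305 [328] [347] 6 | 306 [338] [341] 4 | 307 [338] [341] 4 | 308 [338] [341] 4 | 309 [329] [337] 3 |
```

View pics/c6.png

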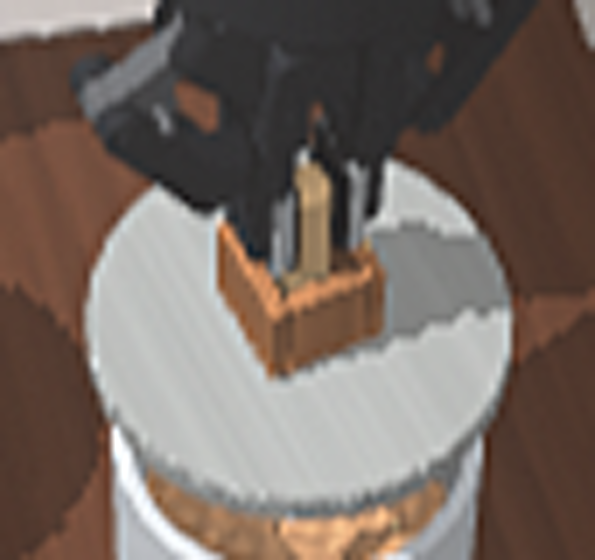

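The plate centre (501.9,-66.7) and the rim centre (502.7,-67.1) agree to within 1 mm in the same view. The post is centred in the sleeve. Lowering.

Request:
{"method": "jog_arm", "body": {"offset": [[0.7,0.5,6],[0,0,8],[0,0,8],[0,0,6],[0,0,3],[0,0,0],[0,0,0]], "delta_rot": [[0,0,0],[0,0,0],[0,0,0],[0,0,0],[0,0,0],[0,0,0],[0,0,0]], "jaw": [5,5,5,5,5,5,5]}}

```text
time: 8.75
tool_pos: [502.4, -64.2, 147.9]
tcp_rot: [-179.8, 0.2, 9.5]
ft_force: [-0.2, -0.7, -2.8]
finger_gap: 14.3
```

```bash
cat > m.py <<'E'
import sys
from h import *
n=sys.argv[1]
snap('side',n);f=np.load(f'pics/{n}.npz');X=cloud('side',f['d'])
B=np.zeros((480,640),bool);B[285:370,295:380]=1
zz=X[...,2][B&(X[...,2]>95)];h,e=np.histogram(zz,bins=np.arange(95,150,2));z0=e[h.argmax()]+1
z0=np.median(zz[abs(zz-z0)<4])
m=B&(abs(X[...,2]-z0)<8)
E,c=edge('side',m,z0);q=circ(E)
for _ in range(3):
    k=(np.hypot(E[:,0]-q[0],E[:,1]-q[1])>57)&(E[:,1]<q[1]+30);q=circ(E[k],62.)
print('plate z',z0,q,k.sum())
C=np.zeros((480,640),bool);C[300:385,300:375]=1
mc=C&(X[...,2]>86)&(X[...,2]<94)&(np.hypot(X[...,0]-502.6,X[...,1]+67)<60);P=X[mc];print('rim',len(P),circ(P) if len(P)>30 else '')
b=cv2.imread(f'pics/{n}.png')[270:390,290:385]
cv2.imwrite(f'pics/c{n}.png',cv2.resize(b,None,fx=5,fy=5,interpolation=2))
togo(503.3,-64.5,136.7,9.6)
E
python3 m.py s7
```

```text
plate z 110.85202507030704 [501.76913085 -65.88087331  62.        ] 105
rim 68 [503.37963925 -63.84951421  57.51965428]
pose [502.4 -64.1 147.9] [-179.84    0.19    9.5 ] gap 13.8 F [-0.2 -0.  -3.6]
tool offset [ 0.8  0.5 11.2] rot [-0.16  0.19 -0.1 ]
```

View pics/cs7.png

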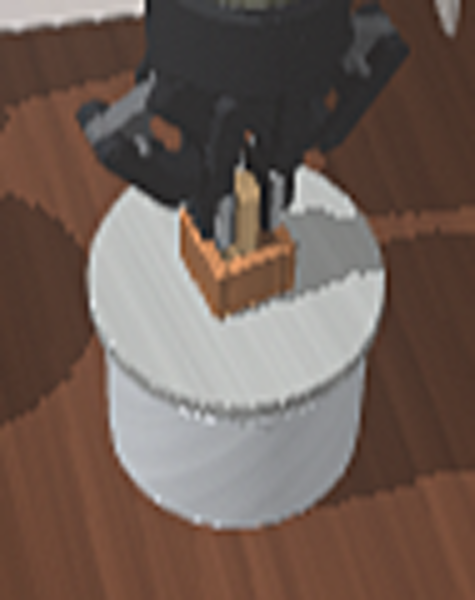

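The lids hang level over the canister with the plug about 2 mm above the rim. I'll nudge by about 1 mm and lower gently.

Request:
{"method": "jog_arm", "body": {"offset": [[1.0,1.4,0],[0,0,0],[0,0,2],[0,0,2],[0,0,2],[0,0,1.5],[0,0,0]], "delta_rot": [[-0.1,0.2,0],[0,0,0],[0,0,0],[0,0,0],[0,0,0],[0,0,0],[0,0,0]], "jaw": [5,5,5,5,5,5,5]}}

```text
time: 9.5
tool_pos: [504.5, -65.8, 141.1]
tcp_rot: [180.0, -0.1, 9.5]
ft_force: [-0.5, -1.0, -3.4]
finger_gap: 13.6
```

```bash
python3 m.py s8
```

```text
plate z 104.23519734541406 [504.15913212 -67.60031469  62.        ] 110
rim 19 
pose [504.5 -65.8 141.2] [ 1.7999e+02 -1.4000e-01  9.4900e+00] gap 14.0 F [ 0.3 -0.6 -4.2]
tool offset [-1.  -1.4  4.5] rot [ 0.01 -0.14 -0.11]
```

Request:
{"method": "jog_arm", "body": {"offset": [[-1.0,-0.3,1],[0,0,1.2],[0,0,1],[0,0,1],[0,0,0]], "delta_rot": [[0,0,0],[0,0,0],[0,0,0],[0,0,0],[0,0,0]], "jaw": [5,5,5,5,5]}}

```text
time: 10.05
tool_pos: [503.6, -65.6, 136.7]
tcp_rot: [180.0, -0.2, 9.5]
ft_force: [-0.1, -0.3, -3.6]
finger_gap: 13.9
```

```bash
python3 m.py s9
```

```text
plate z 99.79206657013282 [503.23421856 -67.25344863  62.        ] 106
rim 64 [503.55766227 -65.14675508  60.80704708]
pose [503.6 -65.6 136.8] [179.99  -0.18   9.49] gap 14.2 F [-0.7  0.8 -3.6]
tool offset [-0.2 -1.1  0.1] rot [ 0.01 -0.18 -0.11]
```

Request:
{"method": "jog_arm", "body": {"offset": [[0,0,0.7],[0,0,0],[0,0,0.7],[0,0,0]], "delta_rot": [[0,0,0],[0,0,0],[0,0,0],[0,0,0]], "jaw": [5,5,5,5]}}

```text
time: 10.5
tool_pos: [504.3, -65.7, 136.5]
tcp_rot: [180.0, -0.3, 9.5]
ft_force: [-0.0, 0.6, -3.2]
finger_gap: 13.6
```

```bash
python3 m.py s10
```

```text
plate z 99.69103462291417 [503.80198992 -67.66393873  62.        ] 107
rim 57 [503.89843846 -65.26951694  60.64920252]
pose [504.3 -65.7 136.5] [179.95  -0.26   9.49] gap 13.7 F [ 0.1  0.2 -1.1]
tool offset [-0.8 -1.4 -0.2] rot [ 0.05 -0.26 -0.11]
```

Request:
{"method": "jog_arm", "body": {"offset": [[-0.5,0,1],[0,0,0.6],[0,0,0],[0,0,0]], "delta_rot": [[0,0,0],[0,0,0],[0,0,0],[0,0,0]], "jaw": [5,5,5,5]}}

```text
time: 10.95
tool_pos: [504.4, -65.8, 136.5]
tcp_rot: [179.9, -0.3, 9.5]
ft_force: [-1.3, 1.1, 0.1]
finger_gap: 14.1
```

```bash
python3 m.py s11
```

```text
plate z 99.56219219847185 [503.69298837 -67.57975107  62.        ] 110
rim 56 [504.03364705 -65.08562823  60.97964011]
pose [504.4 -65.8 136.5] [179.93  -0.34   9.5 ] gap 13.9 F [-2.1 -0.   1.3]
tool offset [-0.9 -1.4 -0.3] rot [ 0.07 -0.34 -0.1 ]
```

The force went from -3.6 N to +1.3 N and the height stopped changing, so the flange is on the rim. Releasing slowly.

Request:
{"method": "jog_arm", "body": {"offset": [[0,0,0],[0,0,0],[0,0,0],[0,0,0],[0,0,0],[0,0,0],[0,0,0]], "delta_rot": [[0,0,0],[0,0,0],[0,0,0],[0,0,0],[0,0,0],[0,0,0],[0,0,0]], "jaw": [20,25,35,50,65,70,70]}}

```text
time: 11.7
tool_pos: [505.3, -66.0, 136.7]
tcp_rot: [179.9, -0.5, 9.5]
ft_force: [-0.1, 0.1, 0.3]
finger_gap: 59.7
```

Request:
{"method": "jog_arm", "body": {"offset": [[0,0,-8],[0,0,-12],[0,0,-14],[0,0,-14],[0,0,0],[0,0,0]], "delta_rot": [[0,0,0],[0,0,0],[0,0,0],[0,0,0],[0,0,0],[0,0,0]], "jaw": [70,70,70,70,70,70]}}

```text
time: 12.3
tool_pos: [505.9, -66.2, 191.2]
tcp_rot: [179.8, -0.6, 9.5]
ft_force: [0.1, -0.4, -0.4]
finger_gap: 59.8
```

```bash
python3 m.py s12; python3 - <<'E'
from h import *
f=np.load('pics/s12.npz');X=cloud('side',f['d'])
B=(np.hypot(X[...,0]-503,X[...,1]+67)<30)
P=X[B&(abs(X[...,2]-131)<3)];P=P[np.hypot(*(P[:,:2]-np.median(P[:,:2],0)).T)<30]
print('sleeve',cv2.minAreaRect(P[:,:2].astype(np.float32)),len(P))
P=X[B&(abs(X[...,2]-161)<3)];print('post',P.mean(0),len(P))
C=np.zeros((480,640),bool);C[320:385,300:375]=1
# canister body side
P=X[C&(X[...,2]>20)&(X[...,2]<80)];P=P[np.hypot(P[:,0]-503,P[:,1]+67)<70];print('can wall',circ(P,56.),len(P))
f=np.load('pics/side0.npz');X=cloud('side',f['d']);P=X[C&(X[...,2]>20)&(X[...,2]<80)];P=P[abs(np.hypot(P[:,0]-502.6,P[:,1]+67)-56)<6];print('can wall before',circ(P,56.),len(P))
E
```

```text
plate z 99.6547272301425 [503.9632838  -67.62596046  62.        ] 110
rim 60 [503.99527543 -65.59054701  60.45322798]
pose [506.1 -66.2 191.3] [179.8   -0.66   9.5 ] gap 59.5 F [0.9 0.7 0.7]
tool offset [-3.1 -2.4 54.6] rot [ 0.2  -0.66 -0.1 ]
sleeve ((504.82611083984375, -65.84752655029297), (36.39672088623047, 37.23311233520508), 10.266852378845215) 146
post [504.62808292 -66.52220683 160.58968732] 45
can wall [503.17806339 -65.42223135  56.        ] 666
can wall before [502.72377419 -66.19420725  56.        ] 1008
```

View pics/cs12.png

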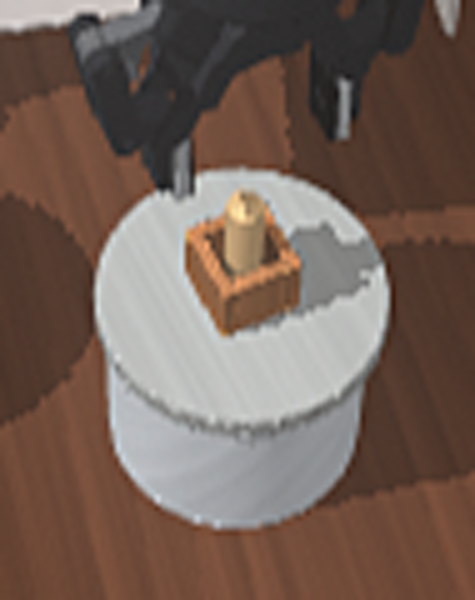

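The pair sits home: the post top measures z = 160.6 (expected 161), and the plate is concentric with the canister. The sleeve is at (243,270) in the crop with yaw about 10°, which matches the jaws at 9.5°. Descending around the sleeve.

Request:
{"method": "jog_arm", "body": {"offset": [[-1.7,-0.3,8],[0,0,14],[0,0,14],[0,0,14],[0,0,14],[0,0,8],[0,0,4],[0,0,0],[0,0,0]], "delta_rot": [[0.2,-0.6,-0.3],[0,0,0],[0,0,0],[0,0,0],[0,0,0],[0,0,0],[0,0,0],[0,0,0],[0,0,0]], "jaw": [70,70,70,70,70,70,70,70,70]}}

```text
time: 13.25
tool_pos: [499.7, -65.2, 102.2]
tcp_rot: [-179.7, 0.6, 9.8]
ft_force: [-1.0, 0.7, 0.5]
finger_gap: 59.5
```

```bash
python3 m.py s13; python3 -c "
from h import *
togo(504.4,-66,99,10)"
```

```text
plate z 99.75341188095967 [503.80680975 -67.72858232  62.        ] 110
rim 64 [503.94446283 -65.69368394  60.33026673]
pose [499.7 -65.2 102.3] [-179.74    0.55    9.82] gap 59.9 F [-0.2 -0.3  0.3]
tool offset [  3.3  -0.2 -34.4] rot [-0.26  0.55  0.22]
pose [499.7 -65.2 102.3] [-179.74    0.55    9.82] gap 59.9 F [-0.2 -0.3  0.3]
tool offset [4.5 1.6 3.3] rot [-0.26  0.55 -0.18]
```

View pics/cs13.png

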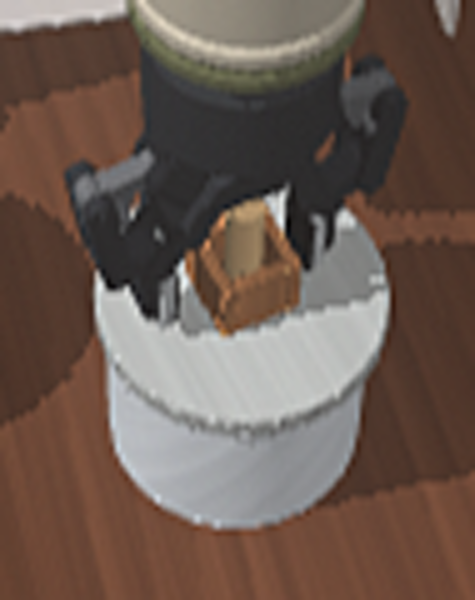

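The fingers straddle the sleeve, but the tool is about 4.5 mm off in x. Correcting that before closing.

Request:
{"method": "jog_arm", "body": {"offset": [[2.3,0.8,0],[2.2,0.6,1],[0,0,0],[0,0,0]], "delta_rot": [[-0.2,0.5,0],[0,0,0],[0,0,0],[0,0,0]], "jaw": [65,60,60,60]}}

```text
time: 13.7
tool_pos: [506.6, -66.2, 103.6]
tcp_rot: [179.9, -0.2, 9.8]
ft_force: [0.0, 0.5, 0.2]
finger_gap: 51.3
```

```bash
python3 m.py s14; python3 -c "
from h import *
togo(504.4,-66,99,10)"
```

```text
plate z 99.63991298658857 [503.69453956 -67.89648337  62.        ] 109
rim 60 [503.75604326 -65.47768978  60.49043964]
pose [506.6 -66.3 103.6] [179.94  -0.24   9.82] gap 51.5 F [ 0.5 -0.   0. ]
tool offset [ -2.9  -2.3 -33.1] rot [ 0.06 -0.24  0.22]
pose [506.6 -66.3 103.6] [179.94  -0.24   9.82] gap 51.5 F [ 0.5 -0.   0. ]
tool offset [-2.2 -0.6  4.6] rot [ 0.06 -0.24 -0.18]
```

View pics/cs14.png

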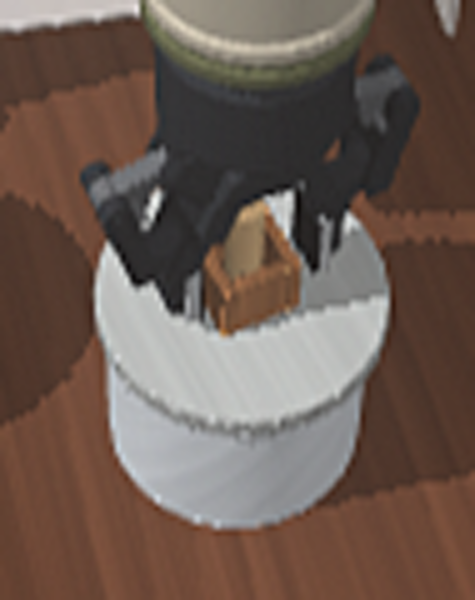

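Request:
{"method": "jog_arm", "body": {"offset": [[-1.5,-0.4,2],[0,0,0]], "delta_rot": [[0,-0.2,0],[0,0,0]], "jaw": [58,55]}}

```text
time: 13.95
tool_pos: [505.0, -66.1, 101.6]
tcp_rot: [179.9, -0.0, 9.8]
ft_force: [0.7, -0.6, 0.3]
finger_gap: 46.8
```

```bash
python3 -c "
from h import *
togo(504.4,-66,101,10)"
```

```text
pose [505.  -66.1 101.6] [ 1.7994e+02 -3.0000e-02  9.8200e+00] gap 46.8 F [ 0.7 -0.6  0.3]
tool offset [-0.6 -0.2  0.6] rot [ 0.06 -0.03 -0.18]
```

Request:
{"method": "jog_arm", "body": {"offset": [[-0.5,0,0],[0,0,0],[0,0,0],[0,0,0],[0,0,0],[0,0,0],[0,0,0],[0,0,0]], "delta_rot": [[0,0,0],[0,0,0],[0,0,0],[0,0,0],[0,0,0],[0,0,0],[0,0,0],[0,0,0]], "jaw": [52,49,46,43,40,36,32,30], "newtons": 40}}

```text
time: 14.75
tool_pos: [504.4, -66.2, 101.6]
tcp_rot: [179.9, -0.0, 9.8]
ft_force: [-0.2, -0.1, -0.1]
finger_gap: 35.3
```

```bash
python3 m.py s15
```

```text
plate z 99.60130956007106 [503.99699887 -67.60739416  62.        ] 108
rim 68 [504.31426233 -65.53661345  60.72218874]
pose [504.4 -66.2 101.6] [ 1.7994e+02 -2.0000e-02  9.8200e+00] gap 35.4 F [-1.   0.1  1.3]
tool offset [ -0.8  -1.8 -35.1] rot [ 0.06 -0.02  0.22]
```

View pics/cs15.png

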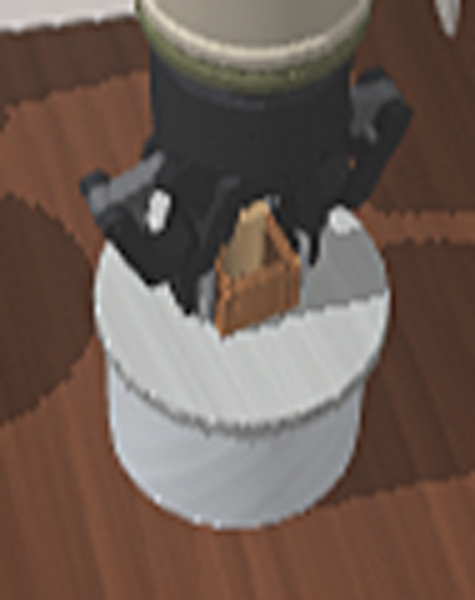

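The sleeve is gripped (gap 35.4 mm). Lifting slowly, with checks.

Request:
{"method": "jog_arm", "body": {"offset": [[0,0,-1],[0,0,-3],[0,0,-4],[0,0,-4],[0,0,0],[0,0,0]], "delta_rot": [[0,0,0],[0,0,0],[0,0,0],[0,0,0],[0,0,0],[0,0,0]], "jaw": [30,30,30,30,30,30], "newtons": 60}}

```text
time: 15.4
tool_pos: [503.7, -66.0, 113.9]
tcp_rot: [180.0, 0.1, 9.8]
ft_force: [-0.6, -0.1, -1.5]
finger_gap: 35.4
```

```bash
python3 m.py s16;python3 -c "
from h import *
togo(504.4,-66,204,9.8)"
```

```text
plate z 111.79256846625492 [503.11493768 -67.64334423  62.        ] 109
rim 48 [503.14613675 -64.71959295  56.58409244]
pose [503.8 -66.  113.9] [1.7997e+02 6.0000e-02 9.8200e+00] gap 35.2 F [ 0.2 -0.6 -1.5]
tool offset [ -0.2  -1.6 -22.8] rot [0.03 0.06 0.22]
pose [503.8 -66.  113.9] [1.7997e+02 6.0000e-02 9.8200e+00] gap 35.2 F [ 0.2 -0.6 -1.5]
tool offset [  0.5   0.1 -90.1] rot [0.03 0.06 0.02]
```

View pics/cs16.png

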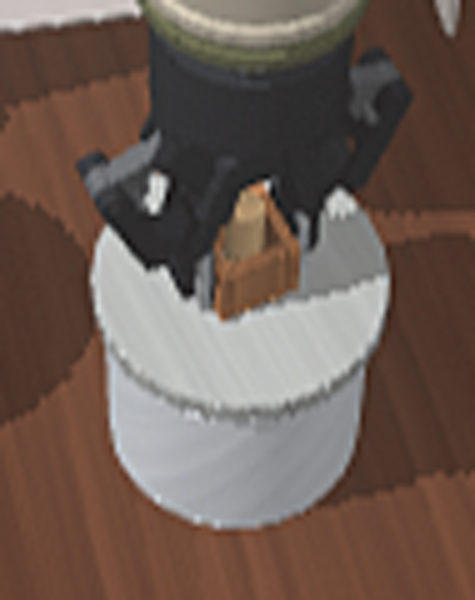

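The force reads -1.5 N, which is the outer lid's weight alone. Continuing straight up in chunks.

Request:
{"method": "jog_arm", "body": {"offset": [[0.5,0.1,-3],[0,0,-5],[0,0,-5],[0,0,-5],[0,0,-3],[0,0,0]], "delta_rot": [[0,0,0],[0,0,0],[0,0,0],[0,0,0],[0,0,0],[0,0,0]], "jaw": [30,30,30,30,30,30]}}

```text
time: 16.05
tool_pos: [504.5, -66.1, 137.0]
tcp_rot: [180.0, 0.0, 9.8]
ft_force: [1.0, 0.6, -1.7]
finger_gap: 35.2
```

```bash
python3 -c "
from h import *
togo(504.4,-66,204,9.8)"
```

```text
pose [504.5 -66.1 137. ] [1.7996e+02 4.0000e-02 9.8200e+00] gap 35.2 F [ 1.   0.6 -1.7]
tool offset [ -0.1  -0.1 -67. ] rot [0.04 0.04 0.02]
```

Request:
{"method": "jog_arm", "body": {"offset": [[0,0,-3],[0,0,-5],[0,0,-5],[0,0,-5],[0,0,-3],[0,0,0]], "delta_rot": [[0,0,0],[0,0,0],[0,0,0],[0,0,0],[0,0,0],[0,0,0]], "jaw": [30,30,30,30,30,30]}}

```text
time: 16.65
tool_pos: [504.5, -66.0, 160.0]
tcp_rot: [180.0, 0.0, 9.8]
ft_force: [-0.0, -0.2, -2.1]
finger_gap: 34.8
```

```bash
python3 -c "
from h import *
togo(504.4,-66,204,9.8)"
```

```text
pose [504.5 -66.  160. ] [1.7996e+02 3.0000e-02 9.8200e+00] gap 34.8 F [-0.  -0.2 -2.1]
tool offset [ -0.1  -0.  -44. ] rot [0.04 0.03 0.02]
```

Request:
{"method": "jog_arm", "body": {"offset": [[0,0,-4],[0,0,-5],[0,0,-6],[0,0,-6],[0,0,-6],[0,0,-6],[0,0,-5],[0,0,-4],[0,0,-2],[0,0,0],[0,0,0],[0,0,0]], "delta_rot": [[0,0,0],[0,0,0],[0,0,0],[0,0,0],[0,0,0],[0,0,0],[0,0,0],[0,0,0],[0,0,0],[0,0,0],[0,0,0],[0,0,0]], "jaw": [30,30,30,30,30,30,30,30,30,30,30,30]}}

```text
time: 17.85
tool_pos: [504.5, -66.0, 208.0]
tcp_rot: [180.0, 0.0, 9.8]
ft_force: [0.2, -0.7, -0.6]
finger_gap: 35.0
```

```bash
python3 - <<'E'
from h import *
p,d=snap('side','s20');snap('top','t20');X=cloud('side',d)
B=(np.hypot(X[...,0]-504,X[...,1]+67)<75)
for n,lo,hi in(('outer plate',190,212),):
    P=X[B&(X[...,2]>lo)&(X[...,2]<hi)];A=np.c_[P[:,:2]-P[:,:2].mean(0),np.ones(len(P))];k=np.linalg.lstsq(A,P[:,2],rcond=None)[0];print(n,P.mean(0),k,len(P))
h,e=np.histogram(X[B][:,2],bins=np.arange(80,260,4));print([(int(a),int(b)) for a,b in zip(e,h) if b>8])
P=X[B&(X[...,2]>20)&(X[...,2]<80)];print('can wall',circ(P,56.),len(P))
b=cv2.imread('pics/s20.png')[220:400,260:440];a=cv2.imread('pics/t20.png')[180:360,330:510]
cv2.imwrite('pics/c20.png',cv2.resize(np.hstack([b,a]),None,fx=2.2,fy=2.2,interpolation=2))
togo(504.4,-66,204,9.8);print(monitor.sense()['qd'].round(2))
E
```

```text
outer plate [501.31982826 -86.65950731 205.25908448] [6.17741937e-03 2.53358929e-02 2.05259084e+02] 1819
[(80, 47), (84, 55), (88, 111), (92, 708), (96, 488), (100, 10), (192, 30), (196, 69), (200, 205), (204, 1400), (208, 115), (212, 38), (216, 47), (220, 62), (224, 52), (228, 54), (232, 72), (236, 127), (240, 22), (244, 28), (248, 15), (252, 31)]
can wall [503.14171783 -65.43943816  56.        ] 710
pose [504.4 -66.  207.9] [1.7996e+02 4.0000e-02 9.8200e+00] gap 35.0 F [-0.5  0.7 -1.6]
tool offset [-0.  -0.   3.9] rot [0.04 0.04 0.02]
[-0.02 -0.06  0.04  0.12  0.08  0.06]
```

View pics/c20.png

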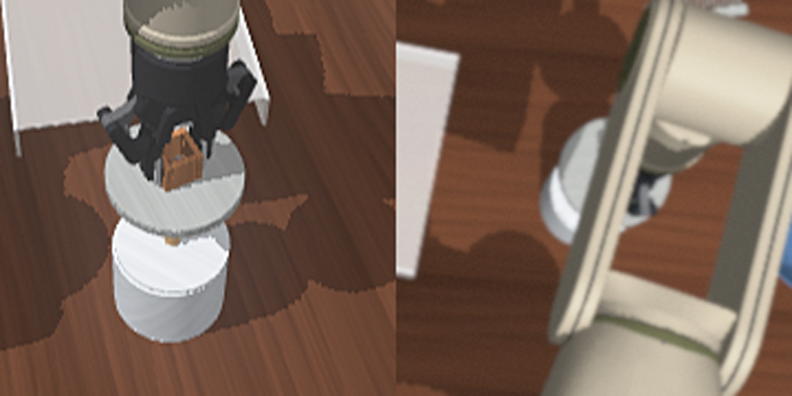

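The outer lid is held level about 40 mm above the post top, which shows at (173,240) in the crop. The inner lid's flange lies flat at about z = 95, so it is home, and the canister hasn't moved. Handing in.

```bash
python3 -c "
from h import *
print(r.hand_in())"
```

```text
the job is handed in; nothing more can be done
None
```

I handed the job in at about 18 s with the outer lid held above the canister and the inner lid home. The hand-in gives no verdict, so the results below are from my own last checks.

**What I did:** I gripped the bare top of the post and carried both lids, nested, to the canister. I lowered them until the flange rested on the rim, where the force went from -3.6 to +1.3 N, and let go. Then I gripped the square sleeve and lifted the outer lid alone straight up.

**Last checks:**
- **Outer lid:** it is held at a 35 mm gap with about 1.6 N of weight on the wrist. Its underside is about 40 mm above the post top. The fitted plate tilt is about 0.03 rad, and the arm is still.
- **Inner lid:** its flange top is near z = 95, as expected when home, and the post top measured 160.6 against 161. I did not measure its sideways position again after the lift; the plug fit allows at most 3 mm.
- **Canister:** it moved less than 1 mm.
- **Dish, jar, bottle and comb:** nothing touched them that I know of, but I did not re-measure their positions.

**Disagreement:** the two cameras differed by about 3.5 mm in absolute position. I aligned the lids to the canister by their relative position, where the cameras agreed to within 1 mm.

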